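# Make up a lipstick kit and a balm kit for the cosmetics workshop

## Task

Make up the two kits for the workshop from the stock standing between the trays: the lipstick kit (steel melting cup, small colour jar and lipstick tube) goes into the tray with three compartments, the balm kit (wide balm jar and oil bottle) into the tray with two. Stand each thing upright on the tray's floor, one to a compartment, so that the two wide things (cup and balm jar) have the wide compartments. Set everything down gently rather than dropping it, and leave the scale, phone and red carton around the work where they are.

Things in the scene. Friction and masses are not known exactly. Their poses are not given: they have to be found in the camera images.
- tray3: Lipstick-kit tray, fixed, white plastic with grey floor, 208 mm long (x) by 92 mm (y); origin: centre of its underside, z up. Floor 4 mm thick; walls and dividers 4 mm thick, tops 12 mm above the table. Three cells in a row along x, each 84 mm clear in y, centred on y = 0: wide one 84 mm long at x = -58 mm, narrow ones 54 mm long at x = +15 and +73 mm. Left or right of the stock.
- tray2: Balm-kit tray, fixed, white plastic with grey floor, 150 mm long (x) by 92 mm (y); origin: centre of its underside, z up. Floor 4 mm thick; walls and dividers 4 mm thick, tops 12 mm above the table. Two cells in a row along x, each 84 mm clear in y, centred on y = 0: wide one 84 mm long at x = -29 mm, narrow one 54 mm long at x = +44 mm. On the stock's other side.
- cup: Open melting cup of stainless steel, a straight-sided round cup 60 mm across and 58 mm tall, wall 3 mm, with a tiny pouring lip (4 mm, at its +x) on the rim; origin at the centre of its underside, z up. Starts upright on the table, as do all the loose things. About 90 g.
- colour_jar: Small round colour jar with paper band and flat aluminium screw lid, 36 mm across and 46 mm tall (lid the top 15 mm, same width); origin at the centre of its underside, z up. About 60 g.
- lipstick_tube: Closed lipstick tube, a black square post 22 x 22 mm and 74 mm tall with a thin brass band slightly below mid-height; origin at the centre of its underside, x and y square to its faces, z up. About 45 g.
- balm_jar: Wide low round balm jar with paper band and flat aluminium screw lid, 62 mm across and 40 mm tall (lid the top 16 mm, same width); origin at the centre of its underside, z up. About 110 g.
- oil_bottle: Clear round squeeze bottle of golden oil with a white pointed nozzle: body 34 mm across and straight up to 70 mm, shoulder to 76 mm, white collar 22 mm across to 84 mm, nozzle tip at 98 mm; origin at the centre of its underside, z up. About 60 g.
- scale: Bystander, leave alone: flat black pocket scale with steel pan, 125 x 75 x 20 mm, lying beyond the stock; origin at the centre of its underside.
- phone: Bystander, leave alone: black phone lying flat in the near part of the stock, 152 x 74 x 8 mm; origin at the centre of its underside.
- carton: Bystander, leave alone: standing red carton with a brass-coloured band, 34 x 34 mm and 95 mm tall, beyond the stock to the right; origin at the centre of its underside.
Not all that is in view belongs to the job. Leave any green look-alike of the tray3 alone. Of the things that look like the oil_bottle, take the one that is farthest to the robot's left at the start.

How it is judged:
By the outcome, as a careful person would: the job done as asked, in the order asked, and still so for the second after the job is handed in, with the robot touching nothing.
It also fails if it takes over 115 s, if anything falls off the work surface, if the arm or the gripper's body presses on something with over 40 N, if the wrist force passes 120 N, or if a joint passes its speed limit or range.

## Robot

A 6-joint arm with a two-finger parallel gripper is mounted at the origin on the work surface. World frame = base frame: x ahead of the robot, y to its left, z up, the work surface at z = 0. Lengths are in m, angles in rad, forces in N, time in s.
With the tool pointing down it reaches from about 0.3 to 0.85 m from the base axis. Payload 4.2 kg.
Tool frame: the origin (TCP) lies on the centre line of the jaws, within the pads' length; the fingertips stand 11 mm ahead of it and the grasp point (between the pads) lies 8 mm behind it; z points along the fingers, y is the line along which they close (so a half turn about z gives the same grasp; the last joint's range is limited). The gripper opens to 91 mm and grips with 3 to 60 N. Pads are 32 mm wide; open, the fingers measure 118 mm over their backs; the gripper's body (76 mm by 178 mm) begins 60 mm behind the grasp point.
Start: joints at [-1.243, 0.32, 1.565, -0, 1.257, -0.02], TCP at [0.196, -0.541, 0.225] pointing down, gripper open.
Joint ranges: [-3.11, 3.11], [-0.84, 2.01], [0.21, 2.61], [-1.34, 4.49], [0.05, 2.63], [-2.56, 2.56]. Speed limits (rad/s): [2.57, 2.57, 3.14, 3.14, 3.14, 3.14].

## Interface

Orientations are given as a 3x3 rotation matrix whose columns are the frame's x, y, z axes.
In Python, from rig import robot, camera, boxes_of gives the robot as it stands.
- The arm moves only by the tool servo_tool, never from a script. Its argument "motion" is a list of rows, each a list of 3 entries, a list of its own where there are three numbers: the shift along the tool's x, y, z scaled (see below), then the turn, a rotation vector about the tool's x, y, z scaled (see below), then the opening, from -1 (shut) to 1 (fully open), so that 0 is half open. In form: [[[x, y, z], [ax, ay, az], fingers], ...]. A call has 1 to 5 rows; each row shifts and turns the commanded pose from where the row before left it, along the tool's axes as they then stand; what a row does not reach is not made up. The controller multiplies each number of a shift by 1 m and each number of a turn by pi rad. A row lasts 1/12 s, in which the tool goes at most 41.7 mm and 7.16 degrees, less where a joint would pass 70% of its speed; a pose out of reach is approached as far as the arm can. A call with a number of a shift or a turn outside -1 to 1 is refused whole. A call with a gripper value outside its range is refused whole. The fingers move at their own pace and stop on an object; "force" is the grip in N (left out, the last holds). Time passes only in rows, so rows that do not move let the fingers close. It gives the time, the measured TCP pose, the force, the opening and the grip force at its end, in the units of the state.
- robot.state(): the state, without advancing time (a new reading comes with each control period).
- camera(name): name is "scene" or "top" or "wrist"; returns a dict with "img" (400x640x3 uint8, red, green, blue), "range_z" (400x640 float32, m along the optical axis (not along the pixel's ray), 0 where there is no reading), "fx", "fy", "cx", "cy" (pixels), "camera_from_world" (4x4, takes a point from world to camera coordinates). Camera axes: x right, y down, z forward; pixel columns grow to the right and rows downward; lengths in m; the calibration is good to about 2 mm. A picture is of the moment at which its call begins.
- robot.finish_job(): hands the job in; it is judged then, once.
Trained networks look in the newest picture that a camera, given by its name, has taken for a name from the list of things; names that differ only in an ending like _2 or _b are one class to them, and where a whole thing is asked for, a point or a joint stands for the part that bears it (a point fixed in the world has none). Each returns a list of dicts, best first, with "confidence" (0 to 1); they miss things now and then, are a little off and sometimes report something else, mostly with a low value. They report only what shows in the picture. A call takes as long as a camera call. They do not tell look-alikes from the thing itself.
- boxes_of(camera, name): "box" ([left, top, width, height] in pixels, round what is visible of it).
The state is a dict: "t": time; "joint_positions": joint angles; "qd": joint speeds; "joint_efforts": joint torques, N m; "eef_pos": TCP position; "tool_rot": TCP orientation; "ft_force": force on the tool from outside, world axes, zero at the start; "torque": the same for the moment, N m; "finger_gap": finger opening in m; "grip_force": force on a finger pad.
Only numpy, scipy, OpenCV 4.12 (cv2) and the standard library are available. Lean on these libraries where they do the work, as an engineer would, in place of code of your own. Each camera call takes 0.05 s, during which the arm holds its last target. There are 200 camera calls.

## Working session

There is one attempt and no reset: what is moved stays moved. The work goes in short steps, Python scripts to look and compute and a tool call to move; the robot and the scene stay as the last step left them, time stands still between calls to the robot, and variables do not carry over. Pictures are saved under pics/ and viewed, at most 14 in all, crops included, and the job is handed in when it is done.

Besides the shell and the picture viewer there is one more tool, called after "Request:" in YAML: its name, and indented under it one key for each argument. servo_tool: Moves the arm, as the interface text tells. Its arguments: {"type":"object","properties":{"motion":{"type":"array"},"force":{"type":"number"}},"required":["motion"]}

```bash
mkdir -p pics; cat > h.py <<'E'
import numpy as np, cv2
from rig import robot, camera, boxes_of
def world(c):
    z=c["range_z"]; v,u=np.mgrid[0:z.shape[0],0:z.shape[1]]
    P=np.stack([(u-c["cx"])/c["fx"]*z,(v-c["cy"])/c["fy"]*z,z,np.ones_like(z)],-1)
    W=P@np.linalg.inv(c["camera_from_world"]).T
    W=W[...,:3]; W[z==0]=np.nan; return W
def save(n,img): cv2.imwrite(f"pics/{n}.png",cv2.cvtColor(img,cv2.COLOR_RGB2BGR))
E
python3 - <<'E'
from h import *
for n in ("top","scene"):
    c=camera(n); save(n+"0",c["img"]); np.savez(n+"0.npz",**c); W=world(c)
    print(n, np.linalg.inv(c["camera_from_world"])[:3,3])
    for k in "tray3 tray2 cup colour_jar lipstick_tube balm_jar oil_bottle scale phone carton".split():
        for b in boxes_of(n,k)[:3]:
            l,t,w,h=map(int,b["box"]); R=W[t:t+h,l:l+w].reshape(-1,3); 
            print(k,[l,t,w,h],round(b["confidence"],2),np.round(np.nanmedian(R,0),3), np.round(np.nanmax(R[:,2]),3))
print(robot.state())
E
```

```text
top [0.28557648 0.02158015 1.00457031]
tray3 [169, 157, 56, 83] 0.98 [0.48  0.324 0.004] 0.018
tray3 [156, 265, 60, 98] 0.91 [0.193 0.34  0.004] 0.017
tray3 [410, 157, 47, 62] 0.69 [ 0.494 -0.291  0.005] 0.019
tray2 [169, 157, 56, 83] 0.98 [0.48  0.324 0.004] 0.018
tray2 [156, 265, 60, 98] 0.91 [0.193 0.34  0.004] 0.017
tray2 [410, 157, 47, 62] 0.69 [ 0.494 -0.291  0.005] 0.019
cup [310, 150, 22, 25] 0.7 [0.568 0.001 0.009] 0.063
cup [352, 99, 12, 22] 0.52 [ 0.695 -0.098  0.026] 0.079
colour_jar [362, 195, 12, 14] 0.74 [ 0.454 -0.112  0.048] 0.054
lipstick_tube [355, 99, 12, 20] 0.59 [ 0.694 -0.105  0.048] 0.079
balm_jar [264, 193, 27, 22] 0.58 [0.456 0.112 0.041] 0.048
balm_jar [409, 162, 48, 56] 0.25 [ 0.489 -0.289  0.005] 0.019
oil_bottle [347, 135, 18, 23] 0.81 [ 0.594 -0.087  0.03 ] 0.102
oil_bottle [261, 104, 16, 24] 0.64 [0.678 0.131 0.041] 0.101
scale [302, 71, 30, 47] 0.75 [0.756 0.007 0.02 ] 0.027
scale [262, 108, 12, 18] 0.56 [0.675 0.133 0.071] 0.1
phone [307, 201, 28, 59] 0.86 [0.39  0.005 0.01 ] 0.016
carton [407, 74, 25, 30] 0.83 [ 0.746 -0.258  0.015] 0.101
scene [ 1.
[... 1183 characters left out ...]
 -1.99951240e-02]), 'qd': array([-1.42956716e-05, -4.71006109e-04, -2.36056566e-03,  8.46111892e-04,
        7.72364048e-04,  1.45291795e-03]), 'joint_efforts': array([ 1.09953522e-03, -4.12357128e+01, -2.32233667e+01,  7.29940273e-02,
        3.77751701e-02, -2.50670269e-05]), 'eef_pos': array([ 0.19598783, -0.54058233,  0.22497153]), 'tool_rot': array([[ 9.40113330e-01,  3.40862036e-01,  2.45639035e-06],
       [ 3.40862034e-01, -9.40113324e-01, -1.07655808e-04],
       [-3.43864925e-05,  1.02045950e-04, -9.99999994e-01]]), 'ft_force': array([0.24569936, 0.06471241, 1.03340442]), 'torque': array([ 0.04503771,  0.00443799, -0.00783486]), 'grip_force': 0.0, 'finger_gap': 0.09132947460422314}
```

```bash
python3 - <<'E'
from h import *
a=cv2.imread("pics/top0.png")[60:370,140:470]; b=cv2.imread("pics/scene0.png")[70:340,180:450]
cv2.imwrite("pics/top1.png",cv2.resize(a,None,fx=1.9,fy=1.9,interpolation=2)); cv2.imwrite("pics/scene1.png",cv2.resize(b,None,fx=2.2,fy=2.2,interpolation=2))
E
```

```text
(no output)
```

View pics/top1.png

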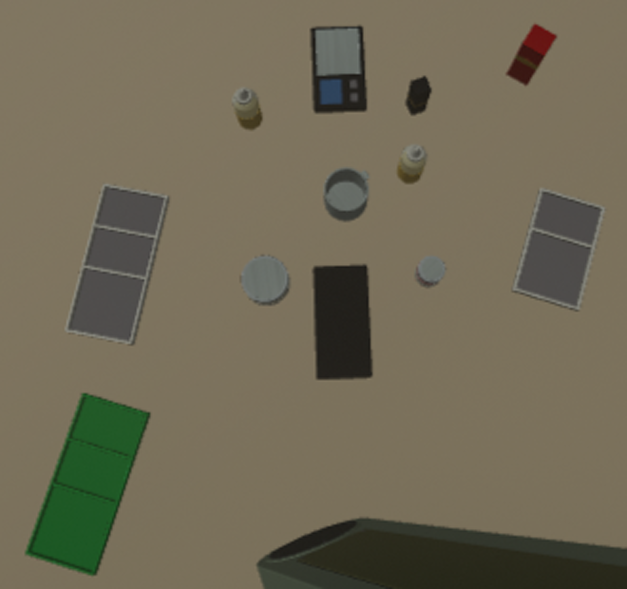

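View pics/scene1.png

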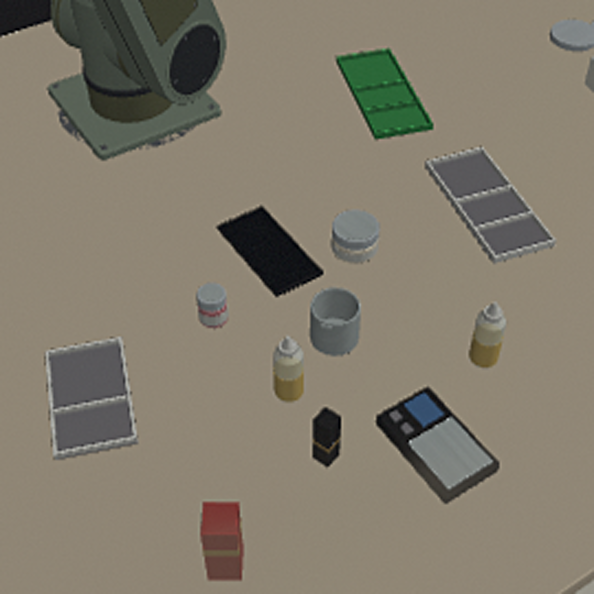

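```bash
cat > m.py <<'E'
from h import *
def load(n): return dict(np.load(n+"0.npz"))
def plane(c,uv,z):
    T=np.linalg.inv(c["camera_from_world"]); d=np.c_[(uv[:,0]-c["cx"])/c["fx"],(uv[:,1]-c["cy"])/c["fy"],np.ones(len(uv))]@T[:3,:3].T
    o=T[:3,3]; return o+d*((z-o[2])/d[:,2])[:,None]
if __name__=="__main__":
  for n in("top","scene"):
    c=load(n); W=world(c); img=c["img"].astype(int)
    for k,(x,y,zt,r) in dict(cup=(.565,0,.058,.05),jar=(.455,-.113,.046,.03),tube=(.695,-.105,.074,.03),balm=(.45,.105,.04,.045),oil=(.68,.13,.098,.03),oil2=(.6,-.09,.098,.03)).items():
        lo=.08 if "oil" in k else zt-.008
        m=(np.hypot(W[...,0]-x,W[...,1]-y)<r)&(W[...,2]>lo)
        v,u=np.nonzero(m); P=plane(c,np.c_[u,v],.088 if "oil" in k else zt)[:,:2] 
        ctr,rad=cv2.minEnclosingCircle(P.astype(np.float32)); rr=cv2.minAreaRect((P*1000).astype(np.float32))
        print(n,k,len(P),np.round(ctr,4),round(rad,4),"mean",P.mean(0).round(4),"rect",np.round(rr[0],1),np.round(rr[1],1),round(rr[2],1))
    hsv=cv2.cvtColor(c["img"],cv2.COLOR_RGB2HSV)
    for k,(x,y) in dict(tray3=(.48,.32),tray2=(.49,-.29)).items():
        m=(np.hypot(W[...,0]-x,W[...,1]-y)<.14)&(hsv[...,1]<40)
        num,l,s,_=cv2.connectedComponentsWithStats(m.astype(np.uint8)); i=1+s[1:,4].argmax()
        v,u=np.nonzero(l==i); P=plane(c,np.c_[u,v],.006)[:,:2]; rr=cv2.minAreaRect((P*1000).astype(np.float32))
        print(n,k,len(P),np.round(rr[0],1),np.round(rr[1],1),round(rr[2],1), "corners",cv2.boxPoints(rr).round().tolist())
E
python3 m.py
python3 - <<'E'
import cv2
a=cv2.imread("pics/top0.png")[90:170,250:380]
cv2.imwrite("pics/bott.png",cv2.resize(a,None,fx=5,fy=5,interpolation=2))
E
```

```text
top cup 136 [ 0.561  -0.0036] 0.0327 mean [ 0.5628 -0.0026] rect [561.4  -0.6] [57.6 59.8] 88.3
top jar 166 [ 0.454  -0.1097] 0.0185 mean [ 0.4542 -0.1096] rect [ 454.3 -108.8] [34.9 32.8] 88.7
top tube 85 [ 0.6962 -0.1038] 0.0159 mean [ 0.6961 -0.1035] rect [ 695.7 -103.6] [25.2 23.4] 18.3
top balm 484 [0.4468 0.1082] 0.0315 mean [0.447  0.1081] rect [446.3 107.8] [59.9 60.5] 88.8
top oil 60 [0.6822 0.13  ] 0.0115 mean [0.6826 0.1305] rect [682.7 129.8] [20.  21.1] 88.9
top oil2 61 [ 0.5991 -0.0896] 0.0115 mean [ 0.599  -0.0902] rect [600.1 -90.5] [19.6 20.7] 87.7
top tray3 2908 [480.7 310.6] [ 94.7 209.1] 77.9 corners [[368.0, 286.0], [573.0, 242.0], [593.0, 335.0], [388.0, 379.0]]
top tray2 2035 [ 487.6 -292.4] [ 94.2 151.7] 70.8 corners [[400.0, -312.0], [544.0, -362.0], [575.0, -273.0], [431.0, -223.0]]
scene cup 104 [ 0.5657 -0.0068] 0.0327 mean [ 0.5672 -0.0065] rect [565.3  -4.5] [57.1 61.8] 57.1
scene jar 117 [ 0.4601 -0.1128] 0.0198 mean [ 0.4599 -0.1133] rect [ 459.6 -113.6] [35.3 35.9] 23.5
scene tube 91 [ 0.7025 -0.1076] 0.0156 mean [ 0.7018 -0.1079] rect [ 702.2 -107.3] [24.3 23.1] 18.4
scene balm 273 [0.4548 0.1048] 0.0337 mean [0.4534 0.1031] rect [453.4 102.8] [57.3 65.6] 56.0
scene oil 45 [0.6897 0.1265] 0.0136 mean [0.6893 0.1254] rect [688.3 124.9] [17.1 26.8] 49.3
scene oil2 49 [ 0.6057 -0.0957] 0.0116 mean [ 0.6057 -0.0955] rect [604.8 -96. ] [19.2 21.6] 57.5
scene tray3 1614 [482.2 306.5] [100.2 218.2] 77.7 corners [[365.0, 281.0], [578.0, 234.0], [599.0, 332.0], [386.0, 379.0]]
scene tray2 1877 [ 487.1 -292.1] [ 93.6 159.2] 71.1 corners [[397.0, -311.0], [547.0, -362.0], [578.0, -274.0], [427.0, -222.0]]
```

View pics/bott.png

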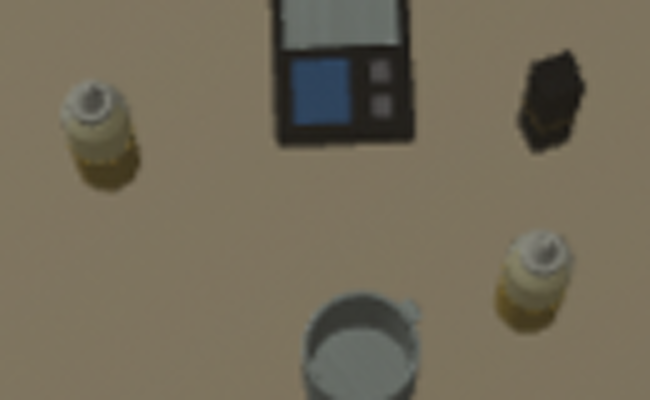

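Oil bottles: top px (269,112), y≈+0.13, and (357,141), y≈−0.09. The first is the one meant, because it's farthest left (+y), and the crop confirms it. The green tray at px (186,314) is the decoy. The white three-cell tray is at px (197,198), and the two-cell tray is at (433,188).

Request:
servo_tool:
  motion:
    - [[0.0293,-0.0211,0],[0,0,0],1]
    - [[0.0293,-0.0211,0],[0,0,0],1]
    - [[0.0293,-0.0211,0],[0,0,0],1]
    - [[0.0293,-0.0211,0],[0,0,0],1]
    - [[0.0293,-0.0211,0],[0,0,0],1]
  force: 15

```text
t: 1.52
eef_pos: [0.2983, -0.3901, 0.2251]
tool_rot: [[0.94, 0.34, 0.0], [0.34, -0.94, -0.0], [0.0, 0.0, -1.0]]
ft_force: [0.8, 0.3, -0.4]
finger_gap: 0.0912
grip_force: 0.0
```

Request:
servo_tool:
  motion:
    - [[0.0293,-0.0211,0],[0,0,0],1]
    - [[0.0293,-0.0211,0],[0,0,0],1]
    - [[0.0293,-0.0211,0],[0,0,0],1]
    - [[0.0293,-0.0211,0],[0,0,0],1]
    - [[0.0293,-0.0211,0],[0,0,0],1]

```text
t: 1.93
eef_pos: [0.4002, -0.2408, 0.2252]
tool_rot: [[0.94, 0.341, 0.001], [0.341, -0.94, -0.0], [0.0, 0.001, -1.0]]
ft_force: [0.6, -0.2, -0.2]
finger_gap: 0.0909
grip_force: 0.0
```

Request:
servo_tool:
  motion:
    - [[0.0293,-0.0211,0],[0,0,0],1]
    - [[0.0293,-0.0211,0],[0,0,0],1]
    - [[0.0293,-0.0211,0],[0,0,0],1]
    - [[0.0293,-0.0211,0],[0,0,0],1]
    - [[0.0293,-0.0211,0],[0,0,0],1]

```text
t: 2.35
eef_pos: [0.502, -0.0916, 0.2251]
tool_rot: [[0.94, 0.341, 0.0], [0.341, -0.94, -0.0], [0.0, 0.0, -1.0]]
ft_force: [0.7, -0.5, -0.6]
finger_gap: 0.0915
grip_force: 0.0
```

Request:
servo_tool:
  motion:
    - [[0.0293,-0.0211,0],[0,0,0],1]
    - [[0.0293,-0.0211,0],[0,0,0],1]
    - [[0.0293,-0.0211,0],[0,0,0],1]
    - [[0,0,0],[0,0,-0.039],1]
    - [[0,0,0],[0,0,-0.039],1]

```text
t: 2.77
eef_pos: [0.5633, -0.0018, 0.2245]
tool_rot: [[0.824, 0.566, -0.0], [0.566, -0.824, 0.0], [-0.0, -0.0, -1.0]]
ft_force: [-0.7, -0.1, 0.8]
finger_gap: 0.0909
grip_force: 0.0
```

Request:
servo_tool:
  motion:
    - [[0,0,0],[0,0,-0.039],1]
    - [[0,0,0],[0,0,-0.039],1]
    - [[0,0,0],[0,0,-0.039],1]
    - [[0,0,0],[0,0,-0.039],1]
    - [[0,0,0],[0,0,-0.039],1]

```text
t: 3.18
eef_pos: [0.5624, -0.0037, 0.2249]
tool_rot: [[0.352, 0.936, 0.0], [0.936, -0.352, -0.0], [-0.0, 0.0, -1.0]]
ft_force: [0.9, 0.1, -0.1]
finger_gap: 0.0913
grip_force: 0.0
```

Request:
servo_tool:
  motion:
    - [[0,0,0],[0,0,-0.039],1]
    - [[0,0,0],[0,0,-0.039],1]
    - [[0,0,0],[0,0,-0.039],1]
    - [[0,0,0],[0,0,-0.039],1]
    - [[0,0,0],[0,0,-0.039],1]

```text
t: 3.6
eef_pos: [0.5624, -0.0038, 0.225]
tool_rot: [[-0.251, 0.968, 0.0], [0.968, 0.251, -0.0], [-0.0, 0.0, -1.0]]
ft_force: [-0.2, 0.6, 0.6]
finger_gap: 0.0913
grip_force: 0.0
```

Request:
servo_tool:
  motion:
    - [[0,0,0],[0,0,-0.039],1]
    - [[0,0,0],[0,0,-0.039],1]
    - [[0,0,0],[0,0,-0.039],1]
    - [[0,0,0],[0,0,-0.039],1]
    - [[0,0,0],[0,0,-0.039],1]

```text
t: 4.02
eef_pos: [0.5624, -0.0038, 0.225]
tool_rot: [[-0.762, 0.648, 0.0], [0.648, 0.762, -0.0], [-0.0, -0.0, -1.0]]
ft_force: [-0.3, -0.2, 0.4]
finger_gap: 0.0915
grip_force: 0.0
```

Request:
servo_tool:
  motion:
    - [[0,0,0],[0,0,-0.039],1]
    - [[0,0,0],[0,0,-0.039],1]
    - [[0,0,0],[0,0,-0.039],1]
    - [[0,0,0],[0,0,-0.039],1]
    - [[0,0,0],[0,0,0],1]

```text
t: 4.43
eef_pos: [0.5624, -0.0038, 0.225]
tool_rot: [[-0.976, 0.217, 0.0], [0.217, 0.976, -0.0], [-0.0, -0.0, -1.0]]
ft_force: [0.1, -0.1, -0.3]
finger_gap: 0.0913
grip_force: 0.0
```

```bash
python3 - <<'E'
from h import *
c=camera("wrist"); save("w1",c["img"]); W=world(c)
for k,(x,y,zt,r) in dict(cup=(.563,-.004,.058,.05),jar=(.457,-.111,.046,.03),tube=(.699,-.105,.074,.03),balm=(.45,.106,.04,.045),oil=(.686,.128,.09,.03),oil2=(.602,-.093,.09,.03)).items():
    m=(np.hypot(W[...,0]-x,W[...,1]-y)<r)&(abs(W[...,2]-zt)<.007); P=W[m][:,:2]
    if len(P)>30: print(k,len(P),np.round(cv2.minAreaRect((P*1000).astype(np.float32)),1) if 0 else cv2.minAreaRect((P*1000).astype(np.float32)),P.mean(0).round(4),np.median(W[m][:,2]))
E
```

```text
cup 506 ((560.9134521484375, -0.6345767974853516), (59.081478118896484, 59.021636962890625), 85.0739517211914) [ 0.5635 -0.0029] 0.05786967366315024
jar 803 ((454.330322265625, -109.52460479736328), (34.7970085144043, 34.92543029785156), 61.664695739746094) [ 0.4544 -0.1087] 0.04671864720737995
tube 298 ((696.883056640625, -103.07437896728516), (22.329627990722656, 23.01561737060547), 17.420412063598633) [ 0.6954 -0.1025] 0.07409085687715461
balm 2570 ((447.193115234375, 108.07283020019531), (60.922096252441406, 60.87833786010742), 18.66606330871582) [0.4469 0.1075] 0.040879503368161346
oil 81 ((677.295654296875, 133.7853546142578), (16.13231086730957, 8.002129554748535), 66.20974731445312) [0.6778 0.1334] 0.08535827537289165
oil2 166 ((600.5380859375, -86.9150390625), (13.364537239074707, 21.593599319458008), 83.01631927490234) [ 0.5989 -0.0866] 0.08516822259243506
```

View pics/w1.png

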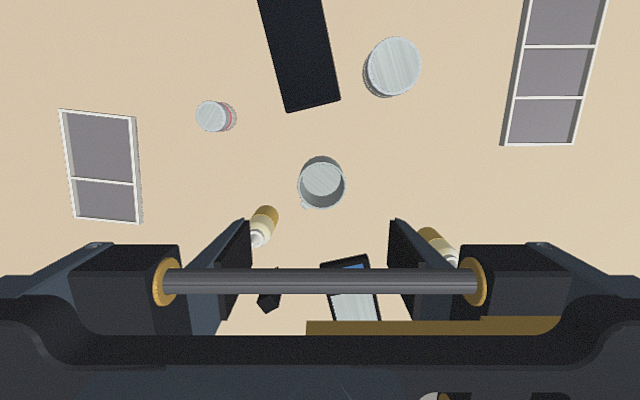

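The wrist picture shows the cup at px (321,183), centred under the jaws, with its lip off the closing line. The wrist positions agree with the top camera, so I'll use those.

Request:
servo_tool:
  motion:
    - [[0.002,0.002,0.036],[0,0,0],1]
    - [[0,0,0.036],[0,0,0],1]
    - [[0,0,0.036],[0,0,0],1]
    - [[0,0,0.036],[0,0,0],1]
    - [[0,0,0.025],[0,0,0],1]

```text
t: 4.9
eef_pos: [0.5593, -0.0014, 0.0531]
tool_rot: [[-0.975, 0.222, -0.003], [0.222, 0.975, 0.0], [0.003, -0.001, -1.0]]
ft_force: [-0.6, -0.3, -0.1]
finger_gap: 0.091
grip_force: 0.0
```

Request:
servo_tool:
  motion:
    - [[0,0,0.015],[0,0,0],1]
    - [[0,0,0.005],[0,0,0],1]
    - [[0,0,0],[0,0,0],0.2]
    - [[0,0,0],[0,0,0],0.2]
    - [[0,0,0],[0,0,0],-1]

```text
t: 5.32
eef_pos: [0.5621, -0.0014, 0.0374]
tool_rot: [[-0.976, 0.22, 0.003], [0.22, 0.976, -0.0], [-0.003, 0.001, -1.0]]
ft_force: [0.1, 0.4, 0.3]
finger_gap: 0.0739
grip_force: 0.0
```

Request:
servo_tool:
  motion:
    - [[0,0,0],[0,0,0],-1]
    - [[0,0,0],[0,0,0],-1]
    - [[0,0,0],[0,0,0],-1]
    - [[0,0,0],[0,0,0],-1]
    - [[0,0,0],[0,0,0],-1]

```text
t: 5.73
eef_pos: [0.5616, -0.0014, 0.0371]
tool_rot: [[-0.976, 0.219, 0.002], [0.219, 0.976, -0.0], [-0.002, 0.0, -1.0]]
ft_force: [-0.4, 0.4, 6.2]
finger_gap: 0.0603
grip_force: 15.0
```

Request:
servo_tool:
  motion:
    - [[0,0,-0.015],[0,0,0],-1]
    - [[0,0,-0.03],[0,0,0],-1]
    - [[0,0,-0.03],[0,0,0],-1]
    - [[0,0,-0.025],[0,0,0],-1]
    - [[0.0206,0.0286,0],[0,0,0],-1]

```text
t: 6.15
eef_pos: [0.5527, 0.0277, 0.1414]
tool_rot: [[-0.975, 0.223, 0.014], [0.223, 0.975, -0.002], [-0.014, 0.001, -1.0]]
ft_force: [1.5, 1.2, -0.5]
finger_gap: 0.0604
grip_force: 15.0
```

Request:
servo_tool:
  motion:
    - [[0.0206,0.0286,0],[0,0,0],-1]
    - [[0.0206,0.0286,0],[0,0,0],-1]
    - [[0.0206,0.0286,0],[0,0,0],-1]
    - [[0.0206,0.0286,0],[0,0,0],-1]
    - [[0.0206,0.0286,0],[0,0,0],-1]

```text
t: 6.57
eef_pos: [0.4767, 0.1943, 0.1359]
tool_rot: [[-0.976, 0.22, -0.0], [0.22, 0.976, -0.0], [0.0, -0.0, -1.0]]
ft_force: [0.2, 0.6, -1.5]
finger_gap: 0.0604
grip_force: 15.0
```

Request:
servo_tool:
  motion:
    - [[0.0206,0.0286,0],[0,0,0],-1]
    - [[0.0206,0.0286,0],[0,0,0],-1]
    - [[0.0206,0.0286,0],[0,0,0],-1]
    - [[0.0206,0.0286,0],[0,0,0],-1]
    - [[0,0,0],[0,0,0],-1]

```text
t: 6.98
eef_pos: [0.4203, 0.3277, 0.1359]
tool_rot: [[-0.977, 0.215, -0.001], [0.215, 0.977, 0.003], [0.001, 0.003, -1.0]]
ft_force: [-0.1, 0.2, -0.4]
finger_gap: 0.0606
grip_force: 15.0
```

Request:
servo_tool:
  motion:
    - [[0,0,0],[0,0,0],-1]
    - [[0,0,0],[0,0,0],-1]

```text
t: 7.15
eef_pos: [0.4223, 0.3224, 0.1356]
tool_rot: [[-0.976, 0.218, -0.0], [0.218, 0.976, -0.001], [0.0, -0.001, -1.0]]
ft_force: [0.1, -0.4, -0.8]
finger_gap: 0.0604
grip_force: 15.0
```

Request:
servo_tool:
  motion:
    - [[0,0,0.03],[0,0,0],-1]
    - [[0,0,0.03],[0,0,0],-1]
    - [[0,0,0.02],[0,0,0],-1]
    - [[0,0,0.009],[0,0,0],-1]
    - [[0,0,0.002],[0,0,0],-1]

```text
t: 7.57
eef_pos: [0.4221, 0.3209, 0.0433]
tool_rot: [[-0.975, 0.221, -0.003], [0.221, 0.975, -0.003], [0.002, -0.003, -1.0]]
ft_force: [-0.5, -0.1, -0.8]
finger_gap: 0.0605
grip_force: 15.0
```

Request:
servo_tool:
  motion:
    - [[0,0,0.001],[0,0,0],-1]
    - [[0,0,0.001],[0,0,0],-1]
    - [[0,0,0.001],[0,0,0],-1]
    - [[0,0,0],[0,0,0],-1]

```text
t: 7.9
eef_pos: [0.4231, 0.3231, 0.0429]
tool_rot: [[-0.976, 0.219, 0.002], [0.219, 0.976, 0.001], [-0.001, 0.001, -1.0]]
ft_force: [-0.4, 0.0, -0.6]
finger_gap: 0.0608
grip_force: 15.0
```

Request:
servo_tool:
  motion:
    - [[0,0,0.001],[0,0,0],-1]
    - [[0,0,0],[0,0,0],-1]
    - [[0,0,0.0005],[0,0,0],-1]
    - [[0,0,0],[0,0,0],-1]

```text
t: 8.23
eef_pos: [0.4226, 0.323, 0.0411]
tool_rot: [[-0.976, 0.219, 0.001], [0.219, 0.976, 0.0], [-0.0, 0.0, -1.0]]
ft_force: [-1.7, -0.8, 4.5]
finger_gap: 0.0606
grip_force: 15.0
```

Request:
servo_tool:
  motion:
    - [[0,0,0],[0,0,0],0.5]
    - [[0,0,0],[0,0,0],0.9]
    - [[0,0,0],[0,0,0],0.9]
    - [[0,0,0],[0,0,0],0.9]
    - [[0,0,0],[0,0,0],0.9]

```text
t: 8.65
eef_pos: [0.4225, 0.3228, 0.0403]
tool_rot: [[-0.976, 0.219, -0.0], [0.219, 0.976, -0.0], [0.0, -0.0, -1.0]]
ft_force: [-0.6, 0.2, -0.2]
finger_gap: 0.0863
grip_force: 0.0
```

Request:
servo_tool:
  motion:
    - [[0,0,-0.01],[0,0,0],0.9]
    - [[0,0,-0.03],[0,0,0],0.9]
    - [[0,0,-0.035],[0,0,0],0.9]
    - [[0,0,-0.035],[0,0,0],0.5]
    - [[-0.0105,-0.0346,0],[0,0,0],0.5]

```text
t: 9.07
eef_pos: [0.4298, 0.2932, 0.1581]
tool_rot: [[-0.976, 0.215, 0.014], [0.215, 0.976, 0.012], [-0.011, 0.015, -1.0]]
ft_force: [2.2, 0.1, 0.6]
finger_gap: 0.0763
grip_force: 0.0
```

Request:
servo_tool:
  motion:
    - [[-0.0105,-0.0346,0],[0,0,0],0.5]
    - [[-0.0105,-0.0346,0],[0,0,0],0.5]
    - [[-0.0105,-0.0346,0],[0,0,0],0.5]
    - [[-0.0105,-0.0346,0],[0,0,0],0.5]
    - [[-0.0105,-0.0346,0],[0,0,0],0.5]

```text
t: 9.48
eef_pos: [0.4383, 0.1049, 0.1513]
tool_rot: [[-0.976, 0.219, 0.001], [0.219, 0.976, 0.0], [-0.001, 0.0, -1.0]]
ft_force: [0.1, 0.2, 0.3]
finger_gap: 0.0682
grip_force: 0.0
```

Request:
servo_tool:
  motion:
    - [[-0.0105,-0.0346,0],[0,0,0],0.5]
    - [[-0.0105,-0.0346,0],[0,0,0],0.5]
    - [[-0.0105,-0.0346,0],[0,0,0],0.5]
    - [[-0.0105,-0.0346,0],[0,0,0],0.5]
    - [[-0.0105,-0.0346,0],[0,0,0],0.5]

```text
t: 9.9
eef_pos: [0.4517, -0.0757, 0.1513]
tool_rot: [[-0.976, 0.219, 0.001], [0.219, 0.976, -0.0], [-0.001, 0.0, -1.0]]
ft_force: [0.4, 0.6, 0.1]
finger_gap: 0.0681
grip_force: 0.0
```

Request:
servo_tool:
  motion:
    - [[-0.0105,-0.0346,0],[0,0,0],0.5]
    - [[0,0,0],[0,0,0],0.5]
    - [[0,0,0],[0,0,0],0.5]
    - [[0,0,0],[0,0,0],0.5]

```text
t: 10.23
eef_pos: [0.4543, -0.1096, 0.1507]
tool_rot: [[-0.976, 0.22, -0.0], [0.22, 0.976, 0.0], [0.0, 0.0, -1.0]]
ft_force: [-0.5, -0.1, -0.4]
finger_gap: 0.0684
grip_force: 0.0
```

Request:
servo_tool:
  motion:
    - [[0,0,0.035],[0,0,0],0.5]
    - [[0,0,0.035],[0,0,0],0.5]
    - [[0,0,0.03],[0,0,0],0.5]
    - [[0,0,0.018],[0,0,0],0.5]
    - [[0,0,0.008],[0,0,0],0.5]

```text
t: 10.65
eef_pos: [0.4526, -0.1078, 0.0223]
tool_rot: [[-0.976, 0.217, -0.005], [0.217, 0.976, 0.001], [0.005, 0.0, -1.0]]
ft_force: [-0.3, -0.6, 0.9]
finger_gap: 0.0684
grip_force: 0.0
```

Request:
servo_tool:
  motion:
    - [[0,0,0],[0,0,0],0.5]
    - [[0,0,0],[0,0,0],-1]
    - [[0,0,0],[0,0,0],-1]
    - [[0,0,0],[0,0,0],-1]
    - [[0,0,0],[0,0,0],-1]

```text
t: 11.07
eef_pos: [0.4553, -0.11, 0.0256]
tool_rot: [[-0.976, 0.219, 0.003], [0.219, 0.976, -0.001], [-0.003, -0.0, -1.0]]
ft_force: [-0.2, 0.3, 0.4]
finger_gap: 0.0444
grip_force: 0.0
```

Request:
servo_tool:
  motion:
    - [[0,0,0],[0,0,0],-1]
    - [[0,0,0],[0,0,0],-1]
    - [[0,0,0],[0,0,0],-1]

```text
t: 11.32
eef_pos: [0.4549, -0.1101, 0.0251]
tool_rot: [[-0.976, 0.219, 0.001], [0.219, 0.976, -0.0], [-0.001, -0.0, -1.0]]
ft_force: [-0.1, 0.3, 5.2]
finger_gap: 0.0358
grip_force: 15.0
```

Request:
servo_tool:
  motion:
    - [[0,0,-0.015],[0,0,0],-1]
    - [[0,0,-0.035],[0,0,0],-1]
    - [[0,0,-0.035],[0,0,0],-1]
    - [[0,0,-0.035],[0,0,0],-1]
    - [[0.0043,0.0347,0],[0,0,0],-1]

```text
t: 11.73
eef_pos: [0.4623, -0.0794, 0.1507]
tool_rot: [[-0.975, 0.224, 0.014], [0.224, 0.975, -0.005], [-0.015, -0.002, -1.0]]
ft_force: [1.7, 0.9, -0.4]
finger_gap: 0.0355
grip_force: 15.0
```

Request:
servo_tool:
  motion:
    - [[0.0043,0.0347,0],[0,0,0],-1]
    - [[0.0043,0.0347,0],[0,0,0],-1]
    - [[0.0043,0.0347,0],[0,0,0],-1]
    - [[0.0043,0.0347,0],[0,0,0],-1]
    - [[0.0043,0.0347,0],[0,0,0],-1]

```text
t: 12.15
eef_pos: [0.4745, 0.1004, 0.1443]
tool_rot: [[-0.976, 0.219, -0.0], [0.219, 0.976, -0.0], [0.0, -0.0, -1.0]]
ft_force: [-0.0, -0.2, -1.5]
finger_gap: 0.0352
grip_force: 15.0
```

Request:
servo_tool:
  motion:
    - [[0.0043,0.0347,0],[0,0,0],-1]
    - [[0.0043,0.0347,0],[0,0,0],-1]
    - [[0.0043,0.0347,0],[0,0,0],-1]
    - [[0.0043,0.0347,0],[0,0,0],-1]
    - [[0.0043,0.0347,0],[0,0,0],-1]

```text
t: 12.57
eef_pos: [0.4915, 0.2744, 0.1441]
tool_rot: [[-0.976, 0.219, -0.001], [0.219, 0.976, -0.001], [0.0, -0.001, -1.0]]
ft_force: [0.6, 0.4, -0.8]
finger_gap: 0.0354
grip_force: 15.0
```

Request:
servo_tool:
  motion:
    - [[0.0043,0.0347,0],[0,0,0],-1]
    - [[0,0,0],[0,0,0],-1]
    - [[0,0,0],[0,0,0],-1]
    - [[0,0,0],[0,0,0],-1]

```text
t: 12.9
eef_pos: [0.4948, 0.307, 0.1438]
tool_rot: [[-0.976, 0.219, -0.001], [0.219, 0.976, -0.001], [0.001, -0.002, -1.0]]
ft_force: [-0.9, -0.4, -1.1]
finger_gap: 0.0355
grip_force: 15.0
```

Request:
servo_tool:
  motion:
    - [[0,0,0.03],[0,0,0],-1]
    - [[0,0,0.035],[0,0,0],-1]
    - [[0,0,0.03],[0,0,0],-1]
    - [[0,0,0.014],[0,0,0],-1]
    - [[0,0,0.004],[0,0,0],-1]

```text
t: 13.32
eef_pos: [0.4928, 0.3043, 0.0291]
tool_rot: [[-0.975, 0.221, -0.007], [0.221, 0.975, -0.005], [0.006, -0.006, -1.0]]
ft_force: [-5.7, -4.7, 13.3]
finger_gap: 0.0354
grip_force: 15.0
```

Request:
servo_tool:
  motion:
    - [[0,0,0.001],[0,0,0],-1]
    - [[0,0,0],[0,0,0],-1]
    - [[0,0,0.001],[0,0,0],-1]
    - [[0,0,0],[0,0,0],-1]

```text
t: 13.65
eef_pos: [0.496, 0.3075, 0.0302]
tool_rot: [[-0.976, 0.22, 0.002], [0.22, 0.976, 0.001], [-0.001, 0.001, -1.0]]
ft_force: [0.6, 0.3, -0.6]
finger_gap: 0.0355
grip_force: 15.0
```

Request:
servo_tool:
  motion:
    - [[0,0,0.001],[0,0,0],-1]
    - [[0,0,0],[0,0,0],-1]
    - [[0,0,0],[0,0,0],-1]

```text
t: 13.9
eef_pos: [0.4958, 0.3078, 0.0291]
tool_rot: [[-0.976, 0.219, 0.001], [0.219, 0.976, 0.0], [-0.001, 0.001, -1.0]]
ft_force: [0.8, -1.4, 3.1]
finger_gap: 0.0355
grip_force: 15.0
```

Request:
servo_tool:
  motion:
    - [[0,0,0],[0,0,0],0.2]
    - [[0,0,0],[0,0,0],0.5]
    - [[0,0,0],[0,0,0],0.5]
    - [[0,0,0],[0,0,0],0.5]
    - [[0,0,0],[0,0,0],0.5]

```text
t: 14.32
eef_pos: [0.4952, 0.3076, 0.0282]
tool_rot: [[-0.976, 0.219, -0.0], [0.219, 0.976, -0.0], [0.0, -0.0, -1.0]]
ft_force: [-0.7, 0.1, 0.2]
finger_gap: 0.0656
grip_force: 0.0
```

Request:
servo_tool:
  motion:
    - [[0,0,-0.015],[0,0,0],0.5]
    - [[0,0,-0.04],[0,0,0],0.5]
    - [[0,0,-0.04],[0,0,0],0.5]
    - [[0,0,-0.035],[0,0,0],0.5]
    - [[0,0,0],[0,0,0],0.5]

```text
t: 14.73
eef_pos: [0.4991, 0.3099, 0.1661]
tool_rot: [[-0.976, 0.219, 0.013], [0.219, 0.976, 0.007], [-0.011, 0.01, -1.0]]
ft_force: [1.1, 0.4, 0.5]
finger_gap: 0.0687
grip_force: 0.0
```

Request:
servo_tool:
  motion:
    - [[-0.022,-0.0274,0],[0,0,0],0.5]
    - [[-0.022,-0.0274,0],[0,0,0],0.5]
    - [[-0.022,-0.0274,0],[0,0,0],0.5]
    - [[-0.022,-0.0274,0],[0,0,0],0.5]
    - [[-0.022,-0.0274,0],[0,0,0],0.5]

```text
t: 15.15
eef_pos: [0.573, 0.1485, 0.1582]
tool_rot: [[-0.976, 0.219, -0.0], [0.219, 0.976, -0.0], [0.0, -0.0, -1.0]]
ft_force: [0.3, 0.4, -0.5]
finger_gap: 0.0684
grip_force: 0.0
```

Request:
servo_tool:
  motion:
    - [[-0.022,-0.0274,0],[0,0,0],0.5]
    - [[-0.022,-0.0274,0],[0,0,0],0.5]
    - [[-0.022,-0.0274,0],[0,0,0],0.5]
    - [[-0.022,-0.0274,0],[0,0,0],0.5]
    - [[-0.022,-0.0274,0],[0,0,0],0.5]

```text
t: 15.57
eef_pos: [0.6504, -0.0095, 0.158]
tool_rot: [[-0.976, 0.219, -0.0], [0.219, 0.976, 0.0], [0.0, -0.0, -1.0]]
ft_force: [0.4, 0.6, -0.2]
finger_gap: 0.0689
grip_force: 0.0
```

Request:
servo_tool:
  motion:
    - [[-0.022,-0.0274,0],[0,0,0],0.5]
    - [[-0.022,-0.0274,0],[0,0,0],0.5]
    - [[-0.022,-0.0274,0],[0,0,0],0.5]
    - [[0,0,0],[0,0,0],0.5]
    - [[0,0,0],[0,0,0],0.5]

```text
t: 15.98
eef_pos: [0.6965, -0.1043, 0.1573]
tool_rot: [[-0.975, 0.222, -0.001], [0.222, 0.975, 0.0], [0.001, 0.0, -1.0]]
ft_force: [0.4, 1.2, -0.2]
finger_gap: 0.0683
grip_force: 0.0
```

Request:
servo_tool:
  motion:
    - [[0,0,0],[0,0,-0.0338],0.5]
    - [[0,0,0],[0,0,-0.0338],0.5]
    - [[0,0,0],[0,0,-0.0338],0.5]
    - [[0,0,0],[0,0,-0.0338],0.5]
    - [[0,0,0],[0,0,-0.0338],0.5]

```text
t: 16.4
eef_pos: [0.6957, -0.1007, 0.1583]
tool_rot: [[-0.95, -0.312, -0.001], [-0.312, 0.95, 0.001], [0.001, 0.001, -1.0]]
ft_force: [0.1, 0.4, -0.1]
finger_gap: 0.0685
grip_force: 0.0
```

Request:
servo_tool:
  motion:
    - [[0,0,0],[0,0,0],0.5]
    - [[0,0,0],[0,0,0],0.5]
    - [[0,0,0],[0,0,0],0.5]

```text
t: 16.65
eef_pos: [0.6961, -0.1016, 0.1584]
tool_rot: [[-0.953, -0.304, -0.0], [-0.304, 0.953, 0.0], [0.0, 0.0, -1.0]]
ft_force: [0.1, -0.3, -0.4]
finger_gap: 0.0685
grip_force: 0.0
```

```bash
python3 - <<'E'
from h import *
c=camera("wrist"); W=world(c); save("w2",c["img"])
m=(np.hypot(W[...,0]-.697,W[...,1]+.103)<.03)&(abs(W[...,2]-.074)<.006); print(cv2.minAreaRect((W[m][:,:2]*1000).astype(np.float32)))
c=camera("top"); save("top2",c["img"]); a=c["img"][130:250,150:250]; save("tray3a",cv2.resize(a,None,fx=5,fy=5,interpolation=2))
E
```

```text
((696.9219970703125, -104.12596893310547), (22.192432403564453, 21.50239372253418), 18.203866958618164)
```

View pics/tray3a.png

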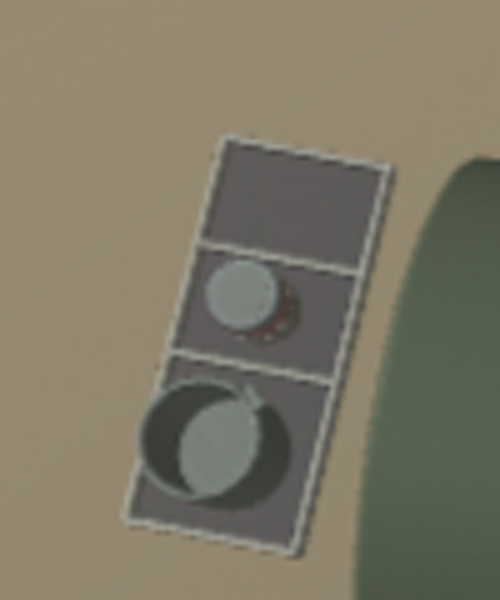

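The crop shows the cup in the wide cell (px 215,440) and the jar in the middle cell (px 242,295). Both are upright and clear of the dividers. The tube is next.

Request:
servo_tool:
  motion:
    - [[0,-0.002,0.03],[0,0,0],0.5]
    - [[0,0,0.035],[0,0,0],0.5]
    - [[0,0,0.03],[0,0,0],0.5]
    - [[0,0,0.018],[0,0,0],0.5]
    - [[0,0,0.008],[0,0,0],0.5]

```text
t: 17.17
eef_pos: [0.6948, -0.1041, 0.0337]
tool_rot: [[-0.953, -0.304, -0.006], [-0.304, 0.953, 0.001], [0.006, 0.003, -1.0]]
ft_force: [-0.6, 0.5, -0.5]
finger_gap: 0.0682
grip_force: 0.0
```

Request:
servo_tool:
  motion:
    - [[0,0,0],[0,0,0],0.5]
    - [[0,0,0],[0,0,0],0]
    - [[0,0,0],[0,0,0],-1]
    - [[0,0,0],[0,0,0],-1]
    - [[0,0,0],[0,0,0],-1]

```text
t: 17.58
eef_pos: [0.6979, -0.1046, 0.0392]
tool_rot: [[-0.952, -0.305, 0.003], [-0.305, 0.952, -0.001], [-0.003, -0.001, -1.0]]
ft_force: [-0.7, -0.9, -0.3]
finger_gap: 0.0448
grip_force: 0.0
```

Request:
servo_tool:
  motion:
    - [[0,0,0],[0,0,0],-1]
    - [[0,0,0],[0,0,0],-1]
    - [[0,0,0],[0,0,0],-1]
    - [[0,0,0],[0,0,0],-1]
    - [[0,0,0],[0,0,0],-1]

```text
t: 18.0
eef_pos: [0.6971, -0.1045, 0.0377]
tool_rot: [[-0.952, -0.305, 0.0], [-0.305, 0.952, -0.0], [-0.0, -0.0, -1.0]]
ft_force: [-0.4, 1.3, 1.4]
finger_gap: 0.022
grip_force: 15.0
```

Request:
servo_tool:
  motion:
    - [[0,0,-0.015],[0,0,0],-1]
    - [[0,0,-0.035],[0,0,0],-1]
    - [[0,0,-0.035],[0,0,0],-1]
    - [[0,0,-0.035],[0,0,0],-1]
    - [[0,0,0],[0,0,0.0338],-1]

```text
t: 18.42
eef_pos: [0.701, -0.1052, 0.1662]
tool_rot: [[-0.98, -0.201, 0.015], [-0.201, 0.98, -0.003], [-0.014, -0.006, -1.0]]
ft_force: [1.4, -0.5, 0.5]
finger_gap: 0.0221
grip_force: 15.0
```

Request:
servo_tool:
  motion:
    - [[0,0,0],[0,0,0.0338],-1]
    - [[0,0,0],[0,0,0.0338],-1]
    - [[0,0,0],[0,0,0.0338],-1]
    - [[0,0,0],[0,0,0.0338],-1]
    - [[0,0,0],[0,0,0],-1]

```text
t: 18.83
eef_pos: [0.6968, -0.1044, 0.1571]
tool_rot: [[-0.975, 0.221, -0.001], [0.221, 0.975, 0.0], [0.001, -0.0, -1.0]]
ft_force: [0.5, -0.2, 0.2]
finger_gap: 0.022
grip_force: 15.0
```

Request:
servo_tool:
  motion:
    - [[0.0191,0.0298,0],[0,0,0],-1]
    - [[0.0191,0.0298,0],[0,0,0],-1]
    - [[0.0191,0.0298,0],[0,0,0],-1]
    - [[0.0191,0.0298,0],[0,0,0],-1]
    - [[0.0191,0.0298,0],[0,0,0],-1]

```text
t: 19.25
eef_pos: [0.6356, 0.0631, 0.1573]
tool_rot: [[-0.976, 0.217, -0.0], [0.217, 0.976, -0.0], [0.0, -0.0, -1.0]]
ft_force: [0.1, 1.3, 0.3]
finger_gap: 0.022
grip_force: 15.0
```

Request:
servo_tool:
  motion:
    - [[0.0191,0.0298,0],[0,0,0],-1]
    - [[0.0191,0.0298,0],[0,0,0],-1]
    - [[0.0191,0.0298,0],[0,0,0],-1]
    - [[0.0191,0.0298,0],[0,0,0],-1]
    - [[0.0191,0.0298,0],[0,0,0],-1]

```text
t: 19.67
eef_pos: [0.5751, 0.2296, 0.1574]
tool_rot: [[-0.976, 0.216, 0.0], [0.216, 0.976, -0.0], [-0.0, -0.0, -1.0]]
ft_force: [0.7, -0.1, -0.9]
finger_gap: 0.0221
grip_force: 15.0
```

Request:
servo_tool:
  motion:
    - [[0.0191,0.0298,0],[0,0,0],-1]
    - [[0.0191,0.0298,0],[0,0,0],-1]
    - [[0,0,0],[0,0,0],-1]
    - [[0,0,0],[0,0,0],-1]
    - [[0,0,0],[0,0,0],-1]

```text
t: 20.08
eef_pos: [0.5517, 0.2944, 0.1573]
tool_rot: [[-0.976, 0.217, -0.0], [0.217, 0.976, -0.001], [-0.0, -0.001, -1.0]]
ft_force: [0.4, 0.2, -0.3]
finger_gap: 0.0218
grip_force: 15.0
```

Request:
servo_tool:
  motion:
    - [[0,0,0.02],[0,0,0],-1]
    - [[0,0,0.03],[0,0,0],-1]
    - [[0,0,0.03],[0,0,0],-1]
    - [[0,0,0.018],[0,0,0],-1]
    - [[0,0,0.008],[0,0,0],-1]

```text
t: 20.5
eef_pos: [0.5506, 0.292, 0.0483]
tool_rot: [[-0.975, 0.22, -0.005], [0.22, 0.975, -0.003], [0.004, -0.004, -1.0]]
ft_force: [-0.4, 0.3, -0.0]
finger_gap: 0.0222
grip_force: 15.0
```

Request:
servo_tool:
  motion:
    - [[0,0,0.003],[0,0,0],-1]
    - [[0,0,0.001],[0,0,0],-1]
    - [[0,0,0.001],[0,0,0],-1]
    - [[0,0,0.001],[0,0,0],-1]
    - [[0,0,0],[0,0,0],-1]

```text
t: 20.92
eef_pos: [0.5523, 0.2949, 0.0465]
tool_rot: [[-0.976, 0.219, 0.002], [0.219, 0.976, 0.001], [-0.002, 0.001, -1.0]]
ft_force: [-0.2, 0.4, -0.8]
finger_gap: 0.0219
grip_force: 15.0
```

Request:
servo_tool:
  motion:
    - [[0,0,0.001],[0,0,0],-1]
    - [[0,0,0],[0,0,0],-1]
    - [[0,0,0.001],[0,0,0],-1]
    - [[0,0,0],[0,0,0],-1]
    - [[0,0,0],[0,0,0],-1]

```text
t: 21.33
eef_pos: [0.5516, 0.2947, 0.0434]
tool_rot: [[-0.976, 0.219, -0.0], [0.219, 0.976, -0.0], [0.0, -0.0, -1.0]]
ft_force: [0.8, 0.9, -0.8]
finger_gap: 0.0221
grip_force: 15.0
```

Request:
servo_tool:
  motion:
    - [[0,0,0.001],[0,0,0],-1]
    - [[0,0,0.001],[0,0,0],-1]
    - [[0,0,0],[0,0,0],-1]
    - [[0,0,0],[0,0,0],-1]

```text
t: 21.67
eef_pos: [0.5518, 0.2948, 0.0417]
tool_rot: [[-0.976, 0.219, 0.0], [0.219, 0.976, 0.0], [-0.0, 0.0, -1.0]]
ft_force: [-0.1, 0.0, 3.3]
finger_gap: 0.0216
grip_force: 15.0
```

Request:
servo_tool:
  motion:
    - [[0,0,0],[0,0,0],-0.1]
    - [[0,0,0],[0,0,0],0.3]
    - [[0,0,0],[0,0,0],0.3]
    - [[0,0,0],[0,0,0],0.3]
    - [[0,0,0],[0,0,0],0.3]

```text
t: 22.08
eef_pos: [0.5516, 0.2946, 0.0413]
tool_rot: [[-0.976, 0.219, -0.0], [0.219, 0.976, -0.0], [0.0, -0.0, -1.0]]
ft_force: [0.0, -0.1, 0.1]
finger_gap: 0.0521
grip_force: 0.0
```

Request:
servo_tool:
  motion:
    - [[0,0,-0.015],[0,0,0],0.3]
    - [[0,0,-0.035],[0,0,0],0.3]
    - [[0,0,-0.035],[0,0,0],0.3]
    - [[0,0,-0.035],[0,0,0],1]
    - [[0,0,0],[0,0,0.037],1]

```text
t: 22.5
eef_pos: [0.5553, 0.2965, 0.1693]
tool_rot: [[-0.943, 0.332, 0.013], [0.332, 0.943, 0.006], [-0.01, 0.01, -1.0]]
ft_force: [0.8, 0.3, 0.4]
finger_gap: 0.0702
grip_force: 0.0
```

Request:
servo_tool:
  motion:
    - [[0,0,0],[0,0,0],1]
    - [[0,0,0],[0,0,0],1]
    - [[0,0,0],[0,0,0],1]

```text
t: 22.75
eef_pos: [0.5507, 0.2942, 0.1598]
tool_rot: [[-0.944, 0.329, -0.003], [0.329, 0.944, -0.002], [0.002, -0.002, -1.0]]
ft_force: [0.1, 1.1, -0.5]
finger_gap: 0.0894
grip_force: 0.0
```

Request:
servo_tool:
  motion:
    - [[0.0062,-0.0351,0],[0,0,0],1]
    - [[0.0062,-0.0351,0],[0,0,0],1]
    - [[0.0062,-0.0351,0],[0,0,0],1]
    - [[0.0062,-0.0351,0],[0,0,0],1]
    - [[0.0062,-0.0351,0],[0,0,0],1]

```text
t: 23.17
eef_pos: [0.4624, 0.1378, 0.1598]
tool_rot: [[-0.945, 0.328, -0.003], [0.328, 0.945, -0.001], [0.003, -0.002, -1.0]]
ft_force: [0.8, -0.9, -0.8]
finger_gap: 0.0912
grip_force: 0.0
```

Request:
servo_tool:
  motion:
    - [[0.0062,-0.0351,0],[0,0,0],1]
    - [[0,0,0],[0,0,0],1]
    - [[0,0,0],[0,0,0],1]
    - [[0,0,0],[0,0,0],1]
    - [[0,0,0],[0,0,0],1]

```text
t: 23.58
eef_pos: [0.4476, 0.109, 0.161]
tool_rot: [[-0.944, 0.33, -0.0], [0.33, 0.944, 0.0], [0.0, 0.0, -1.0]]
ft_force: [-0.5, -0.5, 0.4]
finger_gap: 0.0916
grip_force: 0.0
```

```bash
python3 - <<'E'
from h import *
c=camera("wrist"); W=world(c); save("w3",c["img"]); print(robot.state()["eef_pos"])
m=(np.hypot(W[...,0]-.447,W[...,1]-.108)<.045)&(abs(W[...,2]-.04)<.006); print(cv2.minAreaRect((W[m][:,:2]*1000).astype(np.float32)))
E
```

```text
[0.44760635 0.10913203 0.16104823]
((446.90234375, 108.58891296386719), (61.027565002441406, 60.66676712036133), 72.4064712524414)
```

View pics/w3.png

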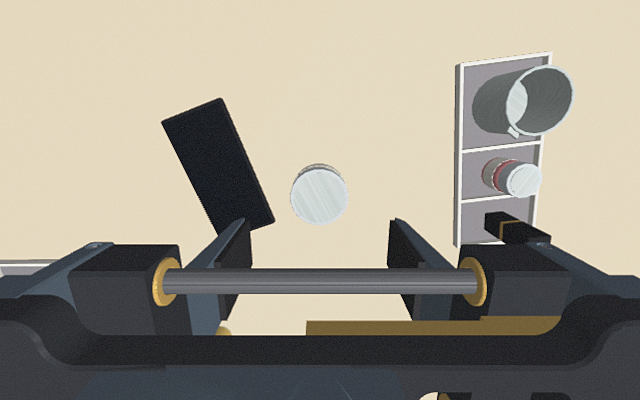

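The wrist picture shows the cup, jar and tube standing in their cells, with the balm jar centred at px (319,195). The phone's corner clears the left finger.

Request:
servo_tool:
  motion:
    - [[0,0,0.03],[0,0,0],0.85]
    - [[0,0,0.04],[0,0,0],0.85]
    - [[0,0,0.035],[0,0,0],0.85]
    - [[0,0,0.02],[0,0,0],0.85]
    - [[0,0,0.008],[0,0,0],0.85]

```text
t: 24.05
eef_pos: [0.4451, 0.1086, 0.0252]
tool_rot: [[-0.944, 0.329, -0.006], [0.329, 0.944, -0.001], [0.005, -0.003, -1.0]]
ft_force: [0.8, 0.5, 1.2]
finger_gap: 0.0844
grip_force: 0.0
```

Request:
servo_tool:
  motion:
    - [[0,0,0.003],[0,0,0],0.85]
    - [[0,0,0.001],[0,0,0],0.85]
    - [[0,0,0],[0,0,0],-1]
    - [[0,0,0],[0,0,0],-1]
    - [[0,0,0],[0,0,0],-1]

```text
t: 24.47
eef_pos: [0.4479, 0.1085, 0.0256]
tool_rot: [[-0.944, 0.331, 0.003], [0.331, 0.944, 0.001], [-0.002, 0.001, -1.0]]
ft_force: [-0.9, -0.6, 0.2]
finger_gap: 0.0675
grip_force: 0.0
```

Request:
servo_tool:
  motion:
    - [[0,0,0],[0,0,0],-1]
    - [[0,0,0],[0,0,0],-1]
    - [[0,0,0],[0,0,0],-1]
    - [[0,0,0],[0,0,0],-1]
  force: 20

```text
t: 24.8
eef_pos: [0.4477, 0.1084, 0.0254]
tool_rot: [[-0.944, 0.331, 0.002], [0.331, 0.944, 0.0], [-0.002, 0.001, -1.0]]
ft_force: [-0.8, 0.2, 5.7]
finger_gap: 0.0614
grip_force: 20.0
```

Request:
servo_tool:
  motion:
    - [[0,0,-0.015],[0,0,0],-1]
    - [[0,0,-0.035],[0,0,0],-1]
    - [[0,0,-0.035],[0,0,0],-1]
    - [[0,0,-0.035],[0,0,0],-1]
    - [[0,0,-0.005],[0,0,0],-1]

```text
t: 25.22
eef_pos: [0.4502, 0.1089, 0.1549]
tool_rot: [[-0.944, 0.331, 0.011], [0.331, 0.944, 0.002], [-0.01, 0.006, -1.0]]
ft_force: [0.2, -0.1, -2.2]
finger_gap: 0.0615
grip_force: 20.0
```

Request:
servo_tool:
  motion:
    - [[-0.0128,-0.0332,0],[0,0,0],-1]
    - [[-0.0128,-0.0332,0],[0,0,0],-1]
    - [[-0.0128,-0.0332,0],[0,0,0],-1]
    - [[-0.0128,-0.0332,0],[0,0,0],-1]
    - [[-0.0128,-0.0332,0],[0,0,0],-1]

```text
t: 25.63
eef_pos: [0.4516, -0.0711, 0.149]
tool_rot: [[-0.944, 0.33, -0.001], [0.33, 0.944, 0.0], [0.001, -0.0, -1.0]]
ft_force: [1.0, 1.0, -2.0]
finger_gap: 0.0614
grip_force: 20.0
```

Request:
servo_tool:
  motion:
    - [[-0.0128,-0.0332,0],[0,0,0],-1]
    - [[-0.0128,-0.0332,0],[0,0,0],-1]
    - [[-0.0128,-0.0332,0],[0,0,0],-1]
    - [[-0.0128,-0.0332,0],[0,0,0],-1]
    - [[-0.0128,-0.0332,0],[0,0,0],-1]

```text
t: 26.05
eef_pos: [0.4571, -0.249, 0.1487]
tool_rot: [[-0.944, 0.331, -0.001], [0.331, 0.944, 0.001], [0.001, 0.0, -1.0]]
ft_force: [0.6, 0.8, -1.0]
finger_gap: 0.0613
grip_force: 20.0
```

Request:
servo_tool:
  motion:
    - [[-0.0128,-0.0332,0],[0,0,0],-1]
    - [[0,0,0],[0,0,0],-1]
    - [[0,0,0],[0,0,0],-1]
    - [[0,0,0],[0,0,0],-1]
    - [[0,0,0],[0,0,0],-1]

```text
t: 26.47
eef_pos: [0.4585, -0.2817, 0.149]
tool_rot: [[-0.944, 0.33, -0.001], [0.33, 0.944, 0.001], [0.001, 0.001, -1.0]]
ft_force: [0.7, 0.1, -0.4]
finger_gap: 0.0615
grip_force: 20.0
```

Request:
servo_tool:
  motion:
    - [[-0.002,0,0.02],[0,0,0],-1]
    - [[0,0,0.032],[0,0,0],-1]
    - [[0,0,0.032],[0,0,0],-1]
    - [[0,0,0.018],[0,0,0],-1]
    - [[0,0,0.008],[0,0,0],-1]

```text
t: 26.88
eef_pos: [0.4592, -0.2811, 0.0368]
tool_rot: [[-0.944, 0.329, -0.005], [0.329, 0.944, 0.003], [0.006, 0.001, -1.0]]
ft_force: [-0.3, -0.4, -0.4]
finger_gap: 0.0616
grip_force: 20.0
```

Request:
servo_tool:
  motion:
    - [[0,0,0.003],[0,0,0],-1]
    - [[0,0,0.001],[0,0,0],-1]
    - [[0,0,0.001],[0,0,0],-1]
    - [[0,0,0.001],[0,0,0],-1]
    - [[0,0,0],[0,0,0],-1]

```text
t: 27.3
eef_pos: [0.4615, -0.284, 0.0345]
tool_rot: [[-0.944, 0.331, 0.002], [0.331, 0.944, -0.001], [-0.002, -0.001, -1.0]]
ft_force: [-0.8, 0.1, -0.7]
finger_gap: 0.0616
grip_force: 20.0
```

Request:
servo_tool:
  motion:
    - [[0,0,0.001],[0,0,0],-1]
    - [[0,0,0.001],[0,0,0],-1]
    - [[0,0,0],[0,0,0],-1]
    - [[0,0,0],[0,0,0],-1]

```text
t: 27.63
eef_pos: [0.4609, -0.2837, 0.0315]
tool_rot: [[-0.944, 0.331, 0.0], [0.331, 0.944, -0.0], [-0.0, -0.0, -1.0]]
ft_force: [0.4, 1.1, -1.2]
finger_gap: 0.0617
grip_force: 20.0
```

Request:
servo_tool:
  motion:
    - [[0,0,0.001],[0,0,0],-1]
    - [[0,0,0.001],[0,0,0],-1]
    - [[0,0,0],[0,0,0],-1]
    - [[0,0,0],[0,0,0],-1]

```text
t: 27.97
eef_pos: [0.461, -0.2837, 0.0295]
tool_rot: [[-0.944, 0.331, 0.0], [0.331, 0.944, -0.0], [-0.0, -0.0, -1.0]]
ft_force: [-0.4, -0.7, -0.3]
finger_gap: 0.0615
grip_force: 20.0
```

Request:
servo_tool:
  motion:
    - [[0,0,0.001],[0,0,0],-1]
    - [[0,0,0],[0,0,0],-1]
    - [[0,0,0],[0,0,0],-1]

```text
t: 28.22
eef_pos: [0.4609, -0.2837, 0.0294]
tool_rot: [[-0.944, 0.331, 0.0], [0.331, 0.944, -0.0], [-0.0, -0.0, -1.0]]
ft_force: [-2.7, 1.1, 7.3]
finger_gap: 0.0613
grip_force: 20.0
```

Request:
servo_tool:
  motion:
    - [[0,0,0],[0,0,0],0.5]
    - [[0,0,0],[0,0,0],0.85]
    - [[0,0,0],[0,0,0],0.85]
    - [[0,0,0],[0,0,0],0.85]
    - [[0,0,0],[0,0,0],0.85]
  force: 12

```text
t: 28.63
eef_pos: [0.4609, -0.2836, 0.0283]
tool_rot: [[-0.944, 0.331, -0.0], [0.331, 0.944, 0.0], [0.0, -0.0, -1.0]]
ft_force: [-0.5, -0.0, 0.1]
finger_gap: 0.0844
grip_force: 0.0
```

Request:
servo_tool:
  motion:
    - [[0,0,-0.015],[0,0,0],0.85]
    - [[0,0,-0.035],[0,0,0],0.85]
    - [[0,0,-0.04],[0,0,0],0.85]
    - [[0,0,-0.04],[0,0,0],0.5]
    - [[0,0,0],[0,0,0],0.5]

```text
t: 29.05
eef_pos: [0.4649, -0.2862, 0.1663]
tool_rot: [[-0.944, 0.331, 0.013], [0.331, 0.944, -0.009], [-0.015, -0.004, -1.0]]
ft_force: [1.2, -1.1, 0.9]
finger_gap: 0.0735
grip_force: 0.0
```

Request:
servo_tool:
  motion:
    - [[-0.0055,0.0357,0],[0,0,0],0.5]
    - [[-0.0055,0.0357,0],[0,0,0],0.5]
    - [[-0.0055,0.0357,0],[0,0,0],0.5]
    - [[-0.0055,0.0357,0],[0,0,0],0.5]
    - [[-0.0055,0.0357,0],[0,0,0],0.5]

```text
t: 29.47
eef_pos: [0.5464, -0.1228, 0.1582]
tool_rot: [[-0.944, 0.331, 0.0], [0.331, 0.944, -0.0], [-0.0, -0.0, -1.0]]
ft_force: [0.2, -0.4, 0.3]
finger_gap: 0.0687
grip_force: 0.0
```

Request:
servo_tool:
  motion:
    - [[-0.0055,0.0357,0],[0,0,0],0.5]
    - [[-0.0055,0.0357,0],[0,0,0],0.5]
    - [[-0.0055,0.0357,0],[0,0,0],0.5]
    - [[-0.0055,0.0357,0],[0,0,0],0.5]
    - [[-0.0055,0.0357,0],[0,0,0],0.5]

```text
t: 29.88
eef_pos: [0.6314, 0.0369, 0.158]
tool_rot: [[-0.944, 0.33, -0.0], [0.33, 0.944, -0.0], [0.0, -0.0, -1.0]]
ft_force: [-0.3, -0.8, -0.1]
finger_gap: 0.0684
grip_force: 0.0
```

Request:
servo_tool:
  motion:
    - [[-0.0055,0.0357,0],[0,0,0],0.5]
    - [[-0.0055,0.0357,0],[0,0,0],0.5]
    - [[-0.0055,0.0357,0],[0,0,0],0.5]
    - [[0,0,0],[0,0,0],0.5]
    - [[0,0,0],[0,0,0],0.5]

```text
t: 30.3
eef_pos: [0.6821, 0.1325, 0.1572]
tool_rot: [[-0.945, 0.328, -0.001], [0.328, 0.945, -0.0], [0.001, -0.001, -1.0]]
ft_force: [-0.5, 0.9, -0.4]
finger_gap: 0.0686
grip_force: 0.0
```

Request:
servo_tool:
  motion:
    - [[0,0,0],[0,0,0],0.5]
    - [[0,0,0],[0,0,0],0.5]

```text
t: 30.47
eef_pos: [0.6813, 0.1295, 0.1582]
tool_rot: [[-0.943, 0.332, -0.001], [0.332, 0.943, -0.001], [0.001, -0.001, -1.0]]
ft_force: [-0.6, -1.6, -0.4]
finger_gap: 0.0683
grip_force: 0.0
```

```bash
python3 - <<'E'
from h import *
c=camera("wrist"); W=world(c); print(robot.state()["eef_pos"])
for lo,hi in((.077,.088),(.088,.11),(.02,.07)):
    m=(np.hypot(W[...,0]-.682,W[...,1]-.13)<.03)&(W[...,2]>lo)&(W[...,2]<hi)
    if m.sum()>5: print(lo,m.sum(),cv2.minAreaRect((W[m][:,:2]*1000).astype(np.float32)))
a=c["img"]; t=camera("top")["img"]; s=camera("scene")["img"]
save("chk",np.vstack([cv2.resize(a[:300],(512,240)),np.hstack([cv2.resize(t[140:250,395:475],(256,352)),cv2.resize(s[210:290,190:250],(256,352))])]))
E
```

```text
[0.68137902 0.12935603 0.15843892]
0.077 327 ((683.8372802734375, 131.3541717529297), (21.017547607421875, 20.68897819519043), 17.837059020996094)
0.088 142 ((683.2142333984375, 131.83729553222656), (11.094812393188477, 9.669435501098633), 57.42897415161133)
0.02 394 ((679.5049438476562, 133.08570861816406), (33.969818115234375, 25.16572380065918), 70.6307601928711)
```

View pics/chk.png

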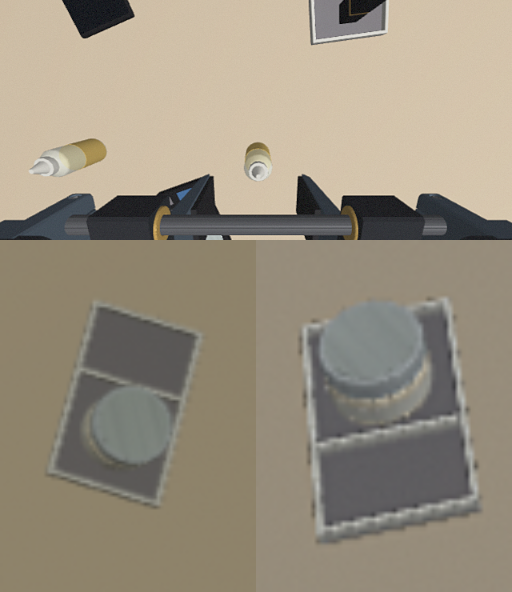

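The check shows the balm jar upright in tray2's wide cell. The chosen bottle is centred between the jaws at px (258,160) in the composite picture, and the decoy bottle is at far left, untouched.

Request:
servo_tool:
  motion:
    - [[-0.001,0.002,0.02],[0,0,0],0.5]
    - [[0,0,0.03],[0,0,0],0.5]
    - [[0,0,0.03],[0,0,0],0.5]
    - [[0,0,0.02],[0,0,0],0.5]
    - [[0,0,0.01],[0,0,0],0.5]

```text
t: 31.03
eef_pos: [0.6814, 0.131, 0.0453]
tool_rot: [[-0.943, 0.332, -0.005], [0.332, 0.943, -0.001], [0.005, -0.003, -1.0]]
ft_force: [-0.1, 0.3, -0.7]
finger_gap: 0.0683
grip_force: 0.0
```

Request:
servo_tool:
  motion:
    - [[0,0,0.004],[0,0,0],0.5]
    - [[0,0,0],[0,0,0],0.5]
    - [[0,0,0],[0,0,0],0]
    - [[0,0,0],[0,0,0],-1]
    - [[0,0,0],[0,0,0],-1]

```text
t: 31.45
eef_pos: [0.6844, 0.1324, 0.0462]
tool_rot: [[-0.944, 0.331, 0.003], [0.331, 0.944, 0.0], [-0.003, 0.001, -1.0]]
ft_force: [-0.2, -0.1, 0.4]
finger_gap: 0.0512
grip_force: 0.0
```

Request:
servo_tool:
  motion:
    - [[0,0,0],[0,0,0],-1]
    - [[0,0,0],[0,0,0],-1]
    - [[0,0,0],[0,0,0],-1]
    - [[0,0,0],[0,0,0],-1]
    - [[0,0,0],[0,0,0],-1]

```text
t: 31.87
eef_pos: [0.6837, 0.1323, 0.045]
tool_rot: [[-0.944, 0.331, 0.001], [0.331, 0.944, 0.0], [-0.001, 0.0, -1.0]]
ft_force: [0.3, -0.2, 2.5]
finger_gap: 0.0336
grip_force: 12.0
```

Request:
servo_tool:
  motion:
    - [[0,0,-0.015],[0,0,0],-1]
    - [[0,0,-0.03],[0,0,0],-1]
    - [[0,0,-0.035],[0,0,0],-1]
    - [[0,0,-0.035],[0,0,0],-1]
    - [[0,0,-0.015],[0,0,0],-1]

```text
t: 32.28
eef_pos: [0.6854, 0.1326, 0.1796]
tool_rot: [[-0.944, 0.331, 0.007], [0.331, 0.944, 0.001], [-0.007, 0.004, -1.0]]
ft_force: [-0.0, -0.6, 0.6]
finger_gap: 0.0334
grip_force: 12.0
```

Request:
servo_tool:
  motion:
    - [[0,-0.025,0],[0,0,0],-1]
    - [[0,-0.0358,0],[0,0,0],-1]
    - [[0,-0.0358,0],[0,0,0],-1]
    - [[0,-0.0358,0],[0,0,0],-1]
    - [[0,-0.0358,0],[0,0,0],-1]

```text
t: 32.7
eef_pos: [0.6269, -0.0277, 0.1741]
tool_rot: [[-0.944, 0.33, -0.001], [0.33, 0.944, -0.0], [0.001, -0.0, -1.0]]
ft_force: [1.2, -0.9, -1.1]
finger_gap: 0.0334
grip_force: 12.0
```

Request:
servo_tool:
  motion:
    - [[0,-0.0358,0],[0,0,0],-1]
    - [[0,-0.0358,0],[0,0,0],-1]
    - [[0,-0.0358,0],[0,0,0],-1]
    - [[0,-0.0358,0],[0,0,0],-1]
    - [[0,-0.0358,0],[0,0,0],-1]

```text
t: 33.12
eef_pos: [0.5677, -0.1968, 0.1742]
tool_rot: [[-0.944, 0.331, -0.0], [0.331, 0.944, 0.0], [0.0, -0.0, -1.0]]
ft_force: [0.3, 0.3, -0.8]
finger_gap: 0.0336
grip_force: 12.0
```

Request:
servo_tool:
  motion:
    - [[0,-0.0358,0],[0,0,0],-1]
    - [[0,-0.0358,0],[0,0,0],-1]
    - [[0,-0.03,0],[0,0,0],-1]
    - [[0,-0.0165,0],[0,0,0],-1]
    - [[0,0,0],[0,0,0],-1]

```text
t: 33.53
eef_pos: [0.5281, -0.3102, 0.174]
tool_rot: [[-0.942, 0.334, -0.001], [0.334, 0.942, -0.001], [0.0, -0.001, -1.0]]
ft_force: [-0.3, 0.5, -0.5]
finger_gap: 0.0334
grip_force: 12.0
```

Request:
servo_tool:
  motion:
    - [[0,0,0],[0,0,0],-1]
    - [[0,0,0],[0,0,0],-1]
    - [[0,0,0],[0,0,0],-1]

```text
t: 33.78
eef_pos: [0.53, -0.3057, 0.1743]
tool_rot: [[-0.944, 0.329, -0.0], [0.329, 0.944, 0.0], [0.0, 0.0, -1.0]]
ft_force: [-0.0, 0.2, -1.4]
finger_gap: 0.0331
grip_force: 12.0
```

Request:
servo_tool:
  motion:
    - [[0,0,0.02],[0,0,0],-1]
    - [[0,0,0.032],[0,0,0],-1]
    - [[0,0,0.032],[0,0,0],-1]
    - [[0,0,0.02],[0,0,0],-1]
    - [[0,0,0.01],[0,0,0],-1]

```text
t: 34.2
eef_pos: [0.5284, -0.3046, 0.0574]
tool_rot: [[-0.944, 0.329, -0.005], [0.329, 0.944, 0.003], [0.005, 0.001, -1.0]]
ft_force: [0.1, 1.3, -0.6]
finger_gap: 0.0336
grip_force: 12.0
```

Request:
servo_tool:
  motion:
    - [[0,0,0.004],[0,0,0],-1]
    - [[0,0,0.001],[0,0,0],-1]
    - [[0,0,0.001],[0,0,0],-1]
    - [[0,0,0.001],[0,0,0],-1]
    - [[0,0,0],[0,0,0],-1]

```text
t: 34.62
eef_pos: [0.5303, -0.3072, 0.0547]
tool_rot: [[-0.944, 0.331, 0.002], [0.331, 0.944, -0.001], [-0.002, -0.001, -1.0]]
ft_force: [-0.5, 1.0, -0.7]
finger_gap: 0.0331
grip_force: 12.0
```

Request:
servo_tool:
  motion:
    - [[0,0,0.001],[0,0,0],-1]
    - [[0,0,0.001],[0,0,0],-1]
    - [[0,0,0],[0,0,0],-1]
    - [[0,0,0],[0,0,0],-1]

```text
t: 34.95
eef_pos: [0.5296, -0.3069, 0.0516]
tool_rot: [[-0.944, 0.331, 0.0], [0.331, 0.944, -0.0], [-0.0, -0.0, -1.0]]
ft_force: [-0.5, 0.0, -0.8]
finger_gap: 0.0336
grip_force: 12.0
```

Request:
servo_tool:
  motion:
    - [[0,0,0.001],[0,0,0],-1]
    - [[0,0,0.001],[0,0,0],-1]
    - [[0,0,0],[0,0,0],-1]
    - [[0,0,0],[0,0,0],-1]

```text
t: 35.28
eef_pos: [0.5295, -0.3068, 0.0493]
tool_rot: [[-0.944, 0.331, -0.0], [0.331, 0.944, 0.0], [0.0, 0.0, -1.0]]
ft_force: [-0.3, -0.5, -0.3]
finger_gap: 0.0337
grip_force: 12.0
```

Request:
servo_tool:
  motion:
    - [[0,0,0.001],[0,0,0],-1]
    - [[0,0,0],[0,0,0],-1]
    - [[0,0,0],[0,0,0],-1]

```text
t: 35.53
eef_pos: [0.5297, -0.3071, 0.0489]
tool_rot: [[-0.944, 0.331, 0.0], [0.331, 0.944, -0.001], [-0.001, -0.0, -1.0]]
ft_force: [-0.6, -0.1, 2.0]
finger_gap: 0.0335
grip_force: 12.0
```

Contact at 2 N, so I'll release, rise and check.

Request:
servo_tool:
  motion:
    - [[0,0,0],[0,0,0],0.1]
    - [[0,0,0],[0,0,0],0.5]
    - [[0,0,0],[0,0,0],0.5]
    - [[0,0,0],[0,0,0],0.5]
    - [[0,0,0],[0,0,0],0.5]

```text
t: 35.95
eef_pos: [0.5296, -0.3068, 0.0483]
tool_rot: [[-0.944, 0.331, -0.0], [0.331, 0.944, 0.0], [0.0, 0.0, -1.0]]
ft_force: [0.6, -0.2, -0.0]
finger_gap: 0.0637
grip_force: 0.0
```

Request:
servo_tool:
  motion:
    - [[0,0,-0.015],[0,0,0],0.5]
    - [[0,0,-0.035],[0,0,0],0.5]
    - [[0,0,-0.04],[0,0,0],0.5]
    - [[0,0,-0.04],[0,0,0],0.5]
    - [[0,0,-0.02],[0,0,0],0.5]

```text
t: 36.37
eef_pos: [0.5312, -0.3078, 0.2037]
tool_rot: [[-0.944, 0.331, 0.007], [0.331, 0.944, -0.004], [-0.008, -0.002, -1.0]]
ft_force: [1.1, -0.4, 0.3]
finger_gap: 0.0682
grip_force: 0.0
```

Request:
servo_tool:
  motion:
    - [[0.03,0,0],[0,0,0],0.5]
    - [[0.04,0,0],[0,0,0],0.5]
    - [[0.04,0,0],[0,0,0],0.5]
    - [[0.03,0,0],[0,0,0],0.5]
    - [[0,0,0],[0,0,0],0.5]

```text
t: 36.78
eef_pos: [0.3918, -0.2577, 0.1982]
tool_rot: [[-0.943, 0.332, -0.005], [0.332, 0.943, 0.003], [0.005, 0.001, -1.0]]
ft_force: [-0.3, -0.1, -1.0]
finger_gap: 0.0683
grip_force: 0.0
```

```bash
python3 - <<'E'
from h import *
s=camera("scene")["img"]; save("end",cv2.resize(s[70:340,180:450],(594,594),interpolation=2))
t=camera("top")["img"]; save("endt",cv2.resize(t[60:260,150:470],(800,500),interpolation=2))
E
```

```text
(no output)
```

View pics/end.png

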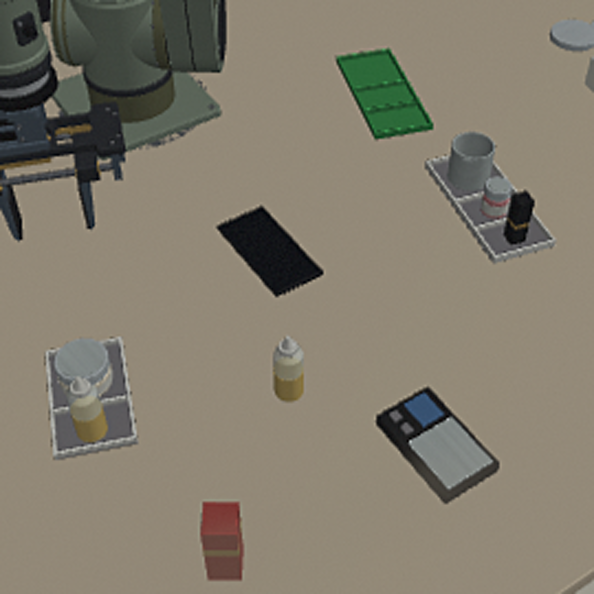

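View pics/endt.png

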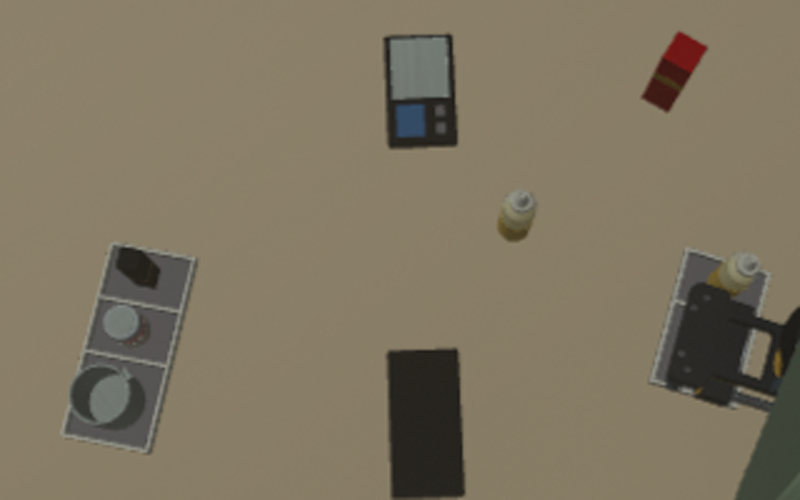

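All five things stand in their own cells. In the scene view they are the cup (471,160), jar (496,198), tube (519,218), balm jar (82,365) and bottle (87,410). The scale, phone, carton and the other bottle haven't moved.

```bash
python3 -c "
from rig import robot; print(robot.finish_job())"
```

```text
the job is handed in; nothing more can be done
None
```

Both kits are made up and the job is handed in: all five items stand upright in their own cells, the cup and balm jar have the wide ones, and the scale, phone, carton and look-alikes were left alone (about 37 s of the 115 s used).

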